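# Find the thumb notch in the bench bin's rim and press the catch

### The arm

A 6-joint arm with a two-finger parallel gripper is mounted at the origin on the work surface. World frame = base frame: x ahead of the robot, y to its left, z up, the work surface at z = 0. Lengths are in mm, angles in rad, forces in N, time in s.
With the tool pointing down it reaches from about 275 to 750 mm from the base axis. Payload 10.2 kg.
Tool frame: the origin (TCP) lies on the front face of the gripper's body, between the roots of the fingers; the fingertips stand 73 mm ahead of it and the grasp point (between the pads) lies 54 mm ahead of it; z points along the fingers, y is the line along which they close (so a half turn about z gives the same grasp; the last joint's range is limited). The gripper opens to 85 mm and grips with 20 to 120 N. Pads are 22 mm wide; open, the fingers measure 114 mm over their backs; the gripper's body (76 mm by 85 mm) begins 54 mm behind the grasp point. The pads swing forward as they close: fully open they stand 13 mm farther back than shut.
Start: joints at [1.098, 0.313, 1.498, -0, 1.331, -0.223], TCP at [129.798, 508.708, 303.894] pointing down, gripper open.
Joint ranges: [-2.94, 2.94], [-0.97, 2.17], [0.19, 2.56], [-1.23, 4.37], [0.02, 3.11], [-2.88, 2.88]. Speed limits (rad/s): [2.39, 2.39, 3.01, 3.14, 3.14, 3.14].

### API

Orientations are given as a unit quaternion [w, x, y, z].
In Python, from rig import * gives the robot as it stands.
- The arm moves only by the tool step_arm, never from a script. Its argument "plan" is a list of rows, each an object with "offset": the shift along the tool's x, y, z in cm, a list of three; "rot": the turn, a rotation vector about the tool's x, y, z in degrees, a list of three; "gripper": the finger opening in cm, from 0 to 8.54. In form: [{"offset": [x, y, z], "rot": [wx, wy, wz], "gripper": gripper}, ...]. A call has 1 to 12 rows; each row is the pose to reach, as a shift and turn from the pose commanded when the call began, along the tool's axes at that moment; what a row does not reach only later rows make up. A row lasts 1/10 s, in which the tool goes at most 50 mm and 8.59 degrees, less where a joint would pass 70% of its speed; a pose out of reach is approached as far as the arm can. A call with a gripper value outside its range is refused whole. The fingers move at their own pace and stop on an object; "squeeze" is the grip in N (left out, the last holds). Time passes only in rows, so rows that repeat a pose let the fingers close. It gives the time, the measured TCP pose, the force, the opening and the grip force at its end, in the units of the state.
- sense(): the state, without advancing time (a new reading comes with each control period).
- capture(name): name is "scene" or "top" or "wrist"; returns a dict with "color" (400x640x3 uint8, red, green, blue), "depth" (400x640 float32, mm along the optical axis (not along the pixel's ray), 0 where there is no reading), "vertical_fov" (degrees; the focal length in pixels is half the picture's height over the tangent of half this angle, whatever the lens; pixels are square), "cx", "cy" (the principal point, pixels), "rvec" (rotation vector, rad) and "tvec" (3), from world to camera coordinates, as OpenCV has them; the wrist camera has in their place "mount" (4x4, takes a point from camera to tool coordinates, whose origin is the TCP and whose axes are the flange's). Camera axes: x right, y down, z forward; pixel columns grow to the right and rows downward; lengths in mm; the calibration is good to about 2 mm. A picture is of the moment at which its call begins: read the wrist's pose just before it.
- finish_job(): hands the job in; it is judged then, once.
The state is a dict: "time_s": time; "joints": joint angles; "dq": joint speeds; "tau": joint torques, N m; "eef_pos": TCP position; "ee_rot": TCP orientation; "force": force on the tool from outside, world axes, zero at the start; "wrist_torque": the same for the moment, N m; "grip_width": opening from 0.0 (shut) to 1.0 (fully open); "grip_force": force on a finger pad.
Only numpy, scipy, OpenCV 4.12 (cv2) and the standard library are available. Lean on these libraries where they do the work, as an engineer would, in place of code of your own. Each camera call takes 0.05 s, during which the arm holds its last target. There are 200 camera calls.

### The job

Open the round bench waste bin ready for the morning's samples, with the fingertips alone: rest a fingertip lightly on the rim of its lid and feel along it until you find the thumb notch, then press down the catch inside the notch so that the lid springs fully open. Do not hammer, shove, tip or pick up the bin, leave the things standing around it alone, and finish with the hand clear.

Things in the scene. Friction and masses are not known exactly. Their poses are not given: they have to be found in the camera images.
- bin: Round steel bench waste bin with a flat grey plastic lid, loose on the table, 1.4 to 2 kg in all. Origin: centre of its underside; z up. 188 mm across the mouth, 172 mm at the foot. It rests on the table; the lid unit on top was dropped on at any angle, so this pose does not tell where the notch is. The lid unit is tight and does not turn when stroked.
- rim_centre (a point): Point on the bin's axis, level with the top of the shut lid's rim, 142 mm above the bin's origin; axes as the bin's. The lid's radius is 102 mm; its rim is a flat band from radius 70 to 102 mm, 4 to 6 mm above the lid's middle. One thumb notch is cut into it, its middle anywhere within 75 degrees either side of the bin's own -x direction. Beyond 95 degrees from -x the rim is always whole.
- catch (a joint): Spring catch, the flat floor of the notch. The notch is 60 mm wide along the rim, reaches in to radius 71 mm, open outward and above. Catch: same grey plastic, 56 mm wide, radius 72 to 101 mm, top 7 mm below the rim. Joint: 0 at rest, grows as pressed straight down, stop at 0.005 m. Yields from 2.5 N, frees the lid at 3 to 4 mm, 6.5 N fully down; springs back. Pressing elsewhere does nothing.
- lid (a joint): Spring lid, hinged opposite the notch so it rises away from the finger: 0 shut, about 1.45 rad fully open (nearly upright). Once the catch frees it, it opens by itself in 1 to 2 s (a push of 1 to 2 N at its edge). If the hand above is in its way, it goes on as the hand leaves.
- tumbler: Bystander: navy travel tumbler, 75 mm across, 176 mm tall. Origin: centre of its underside.
- rack: Bystander: white tray 110 x 200 mm (x, y) with violet-capped blood tubes standing in it, 86 mm tall. Origin: centre of its underside.
- tipbox: Bystander: blue box of pipette tips, 84 x 124 mm (x, y), 59 mm tall, with a clear lid standing open at its +x side to 112 mm. Origin: centre of its underside.
- marker: Bystander: marker pen lying on the table, 137 mm long along its x, 13 mm thick. Origin: on the table under the pen, near its middle.

How it is judged (in metres and radians):
On the way, in this order (a step that is already met when the one before it is completed fails the run):
1. a fingertip rests on the lid for 0.3 s, with the catch not yet pressed and the lid shut (contact force between the fingers and bin above 0.2 N and z of the grasp point in the frame of bin above 0.135 m and value of joint catch below 0.0015 m and value of joint lid below 0.03 rad), for 0.3 s.
2. the catch is pressed down by the fingers (value of joint catch above 0.003 m and contact force between the fingers and bin above 0.5 N), for 0.05 s.
At the end, for the whole second after the job is handed in: The lid stands fully open (over 1.3 rad), the catch has sprung back (under 1.5 mm), and the bin stands upright on the table, at rest, within 30 mm of where it was (value of joint lid above 1.3 rad and value of joint catch below 0.0015 m and angle between bin's own z axis and vertical below 0.05 rad and height (world z) of bin below 0.005 m and distance of bin from where it was at the start of the episode below 0.03 m and linear speed of bin below 0.02 m/s); the robot touches nothing.
It fails at once if the bin is lifted or tipped (12 mm, or 0.2 rad) (height (world z) of bin above 0.012 m or angle between bin's own z axis and vertical above 0.2 rad).
It fails at once if the bin is shoved more than 40 mm (distance of bin from where it was at the start of the episode above 0.04 m).
It fails at once if the bin is hammered (over 40 N) (contact force between the fingers and bin above 40 N).
It fails at once if a bystander is moved more than 25 mm (distance of any of tumbler, rack, tipbox, marker from where it was at the start of the episode above 0.025 m).
It also fails if it takes over 72 s, if anything falls off the work surface, if the arm or the gripper's body presses on something with over 40 N, if the wrist force passes 120 N, or if a joint passes its speed limit or range.

## Working session

There is one attempt and no reset: what is moved stays moved. The work goes in short steps, Python scripts to look and compute and a tool call to move; the robot and the scene stay as the last step left them, time stands still between calls to the robot, and variables do not carry over. Pictures are saved under pics/ and viewed, at most 10 in all, crops included, and the job is handed in when it is done.

Besides the shell and the picture viewer there is one more tool, called after "Request:" by a JSON object that holds its "op" and its "data". step_arm: Moves the arm, as the interface text tells. Its arguments: {"type":"object","properties":{"plan":{"type":"array"},"squeeze":{"type":"number"}},"required":["plan"]}

```bash
mkdir -p pics; cat > h.py <<'E'
from rig import *
import numpy as np, cv2
from scipy.spatial.transform import Rotation as R
def cloud(n):
    s=sense(); c=capture(n); d=c["depth"]; h,w=d.shape
    f=h/2/np.tan(np.radians(c["vertical_fov"])/2)
    u,v=np.meshgrid(np.arange(w),np.arange(h))
    P=np.stack([(u-c["cx"])/f*d,(v-c["cy"])/f*d,d],-1)
    if n=="wrist":
        M=np.array(c["mount"]); P=P@M[:3,:3].T+M[:3,3]
        q=s["ee_rot"]; P=P@R.from_quat([q[1],q[2],q[3],q[0]]).as_matrix().T+np.array(s["eef_pos"])
    else:
        P=(P-np.ravel(c["tvec"]))@R.from_rotvec(np.ravel(c["rvec"])).as_matrix()
    P[d==0]=np.nan
    return c,P
def save(n,im): cv2.imwrite("pics/"+n+".png",im[...,::-1])
E
python3 - <<'E'
from h import *
for n in("scene","top"):
    c,P=cloud(n); save(n,c["color"]); np.save(n,P)
print(sense())
P=np.load("top.npy")
m=(P[...,2]>132)&(P[...,2]<155); q=P[m]; print(len(q),np.nanmin(q,0),np.nanmax(q,0),np.nanmedian(q,0))
E
```

```text
{'time_s': 0.1, 'joints': array([ 1.09761406e+00,  3.13399324e-01,  1.49835979e+00,  8.98545399e-06,
        1.33102358e+00, -2.23374670e-01]), 'dq': array([-0.00075527, -0.00166878, -0.00316483, -0.00190673,  0.00077348,
        0.00078185]), 'tau': array([ 3.75048083e-03, -4.12900686e+01, -2.60139227e+01, -1.46914517e-04,
        3.09416318e-03,  6.15113890e-05]), 'eef_pos': array([129.71621302, 508.56735498, 303.39005544]), 'ee_rot': array([-2.07171102e-04,  1.24580321e-01,  9.92209348e-01, -5.57809554e-04]), 'force': array([-0.33943969,  0.05975854,  0.47810582]), 'wrist_torque': array([-0.01371346,  0.01861972, -0.01130504]), 'grip_force': 0.0, 'grip_width': 0.9987250281442622}
3711 [   14.93020882 -1118.60985513   132.00382932] [1341.81549446  662.62400978  154.99337851] [567.12453145  20.87959903 139.90268988]
```

View pics/scene.png

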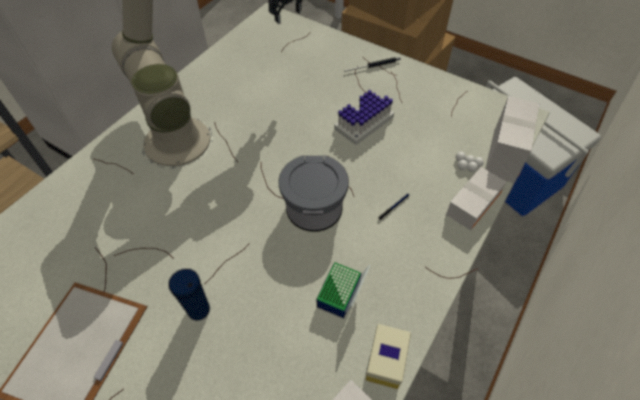

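View pics/top.png

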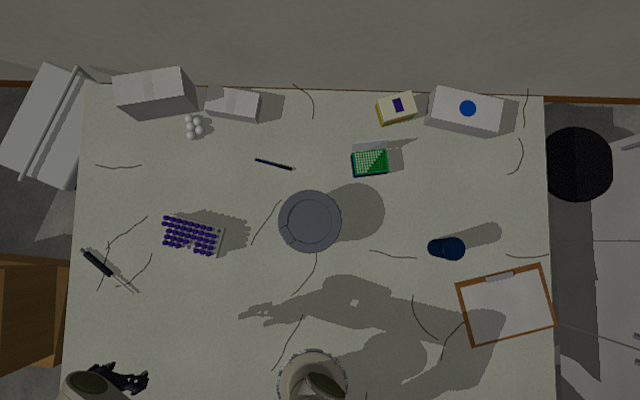

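The scene view shows the bin near (314,190). In the top view it is near (310,221), and there is a faint mark on the rim at about (290,238). The tumbler is at (446,248), the rack at (192,235), the tip box at (370,162) and the marker at (274,163).

```bash
python3 - <<'E'
from h import *
P=np.load("top.npy")
sub=P[185:258,270:350]; z=sub[...,2]; m=(z>125)&(z<160)
q=sub[m]; print(len(q),q.min(0),q.max(0),np.median(q,0))
(cx,cy),r=cv2.minEnclosingCircle(q[:,:2].astype(np.float32)); print(cx,cy,r)
rr=np.hypot(q[:,0]-cx,q[:,1]-cy); a=np.degrees(np.arctan2(q[:,1]-cy,q[:,0]-cx))%360
b=(rr>75)&(rr<98)
for k in range(0,360,10):
    s=b&(a>=k)&(a<k+10); print(k,s.sum(),np.round(np.median(q[s,2]),1),end=' | ')
s=(rr<60);print("mid",np.median(q[s,2]))
im=cv2.imread("pics/top.png")[180:262,265:355]; im=cv2.resize(im,None,fx=6.5,fy=6.5,interpolation=cv2.INTER_CUBIC)
cv2.imwrite("pics/crop.png",cv2.convertScaleAbs(im,alpha=2.2,beta=-60))
E
```

```text
3164 [454.68164547 -82.53414765 125.77311283] [656.48842924 119.70818276 150.43398696] [554.69274869  19.29713981 139.67987781]
555.55859375 18.243968963623047 105.9441909790039
0 35 142.1 | 10 32 142.6 | 20 33 143.3 | 30 32 141.8 | 40 34 142.6 | 50 33 143.3 | 60 34 143.1 | 70 34 142.6 | 80 33 143.1 | 90 38 143.1 | 100 31 137.0 | 110 34 135.9 | 120 34 136.2 | 130 33 136.4 | 140 30 143.1 | 150 34 143.2 | 160 36 143.1 | 170 38 143.3 | 180 35 142.9 | 190 34 143.0 | 200 33 142.8 | 210 35 143.0 | 220 33 143.6 | 230 35 143.0 | 240 33 142.5 | 250 36 142.4 | 260 35 142.5 | 270 32 142.8 | 280 33 141.9 | 290 33 143.5 | 300 32 142.5 | 310 33 142.4 | 320 34 142.9 | 330 32 142.4 | 340 35 142.4 | 350 32 142.2 | mid 137.49946575437244
```

View pics/crop.png

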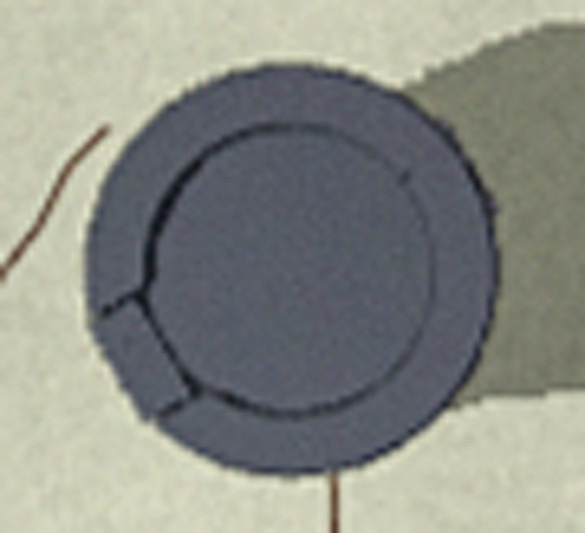

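The notch shows clearly: the rim dips by 7 mm between about 100° and 140° in world. Its middle is near 119°, seen in the crop at (130,355). The bin axis is at about (555.6, 18.4). I'll shut the fingers and go above the rim next to the notch, at about 157°.

Request:
{"op": "step_arm", "data": {"plan": [{"offset": [-44.9, -35.7, 0], "rot": [0, 0, 46.7], "gripper": 0}, {"offset": [-44.9, -35.7, 0], "rot": [0, 0, 46.7], "gripper": 0}, {"offset": [-44.9, -35.7, 0], "rot": [0, 0, 46.7], "gripper": 0}, {"offset": [-44.9, -35.7, 0], "rot": [0, 0, 46.7], "gripper": 0}, {"offset": [-44.9, -35.7, 0], "rot": [0, 0, 46.7], "gripper": 0}, {"offset": [-44.9, -35.7, 0], "rot": [0, 0, 46.7], "gripper": 0}, {"offset": [-44.9, -35.7, 0], "rot": [0, 0, 46.7], "gripper": 0}, {"offset": [-44.9, -35.7, 0], "rot": [0, 0, 46.7], "gripper": 0}, {"offset": [-44.9, -35.7, 0], "rot": [0, 0, 46.7], "gripper": 0}, {"offset": [-44.9, -35.7, 0], "rot": [0, 0, 46.7], "gripper": 0}, {"offset": [-44.9, -35.7, 0], "rot": [0, 0, 46.7], "gripper": 0}, {"offset": [-44.9, -35.7, 0], "rot": [0, 0, 46.7], "gripper": 0}], "squeeze": 20}}

```text
time_s: 1.3
eef_pos: [478.1, 48.7, 303.4]
ee_rot: [-0.0, 0.509, 0.861, -0.0]
force: [-0.2, 0.4, 0.5]
grip_width: 0.0
grip_force: 0.0
```

Request:
{"op": "step_arm", "data": {"plan": [{"offset": [0, 0, 0], "rot": [0, 0, 0], "gripper": 0}, {"offset": [0, 0, 0], "rot": [0, 0, 0], "gripper": 0}, {"offset": [0, 0, 0], "rot": [0, 0, 0], "gripper": 0}]}}

```text
time_s: 1.6
eef_pos: [476.0, 52.7, 303.8]
ee_rot: [-0.0, 0.507, 0.862, -0.0]
force: [0.4, -0.2, 0.9]
grip_width: -0.002
grip_force: 0.0
```

```bash
python3 - <<'E'
from h import *
c,P=cloud("wrist"); save("w1",c["color"])
q=P[np.isfinite(P[...,0])]
cx,cy=555.6,18.4
m=(q[:,2]>125)&(q[:,2]<150); q=q[m]; print(len(q))
if len(q)>5:
    rr=np.hypot(q[:,0]-cx,q[:,1]-cy); a=np.degrees(np.arctan2(q[:,1]-cy,q[:,0]-cx))%360
    b=(rr>75)&(rr<98)
    for k in range(80,220,4):
        s=b&(a>=k)&(a<k+4)
        if s.any(): print(k,s.sum(),np.round(np.median(q[s,2]),1),end=' | ')
f=[sense()["force"] for _ in range(3)]; print(f)
E
```

```text
24871
80 199 141.3 | 84 197 141.3 | 88 201 141.4 | 92 206 141.4 | 96 231 141.2 | 100 243 139.0 | 104 160 134.0 | 108 189 134.0 | 112 192 134.3 | 116 195 134.1 | 120 196 134.3 | 124 195 134.0 | 128 189 134.3 | 132 187 134.2 | 136 171 134.0 | 140 132 141.0 | 144 193 141.4 | 148 198 141.3 | 152 202 141.5 | 156 193 141.4 | 160 189 141.4 | 164 189 141.3 | 168 185 141.3 | 172 181 141.2 | 176 176 141.3 | 180 175 141.2 | 184 175 141.1 | 188 158 141.2 | 192 144 141.2 | 196 136 141.2 | 200 139 141.1 | 204 124 141.2 | 208 121 141.1 | 212 106 141.1 | 216 77 141.0 | [array([ 0.61282046,  0.07587049, -0.23774018]), array([ 0.61282046,  0.07587049, -0.23774018]), array([ 0.61282046,  0.07587049, -0.23774018])]
```

View pics/w1.png

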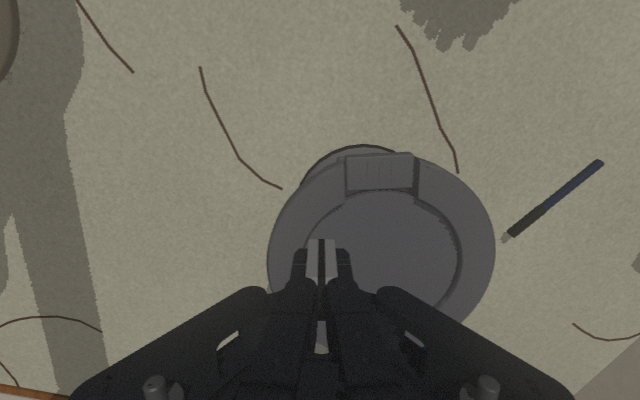

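The wrist view shows the notch at about (380,175), right of the shut fingertips at (322,245). Depth puts its edges at 102° and 140°, so the middle is about 121°. Next I'll descend over whole rim.

Request:
{"op": "step_arm", "data": {"plan": [{"offset": [0, 0, 3], "rot": [0, 0, 0], "gripper": 0}, {"offset": [0, 0, 6], "rot": [0, 0, 0], "gripper": 0}, {"offset": [0, 0, 7.5], "rot": [0, 0, 0], "gripper": 0}, {"offset": [0, 0, 8.0], "rot": [0, 0, 0], "gripper": 0}, {"offset": [0, 0, 8.2], "rot": [0, 0, 0], "gripper": 0}, {"offset": [0, 0, 8.2], "rot": [0, 0, 0], "gripper": 0}, {"offset": [0, 0, 8.2], "rot": [0, 0, 0], "gripper": 0}]}}

```text
time_s: 2.35
eef_pos: [476.9, 51.9, 222.8]
ee_rot: [0.001, 0.508, 0.862, 0.0]
force: [0.5, -0.2, -0.0]
grip_width: -0.001
grip_force: 0.0
```

Request:
{"op": "step_arm", "data": {"plan": [{"offset": [0, 0, 0.1], "rot": [0, 0, 0], "gripper": 0}, {"offset": [0, 0, 0.2], "rot": [0, 0, 0], "gripper": 0}, {"offset": [0, 0, 0.3], "rot": [0, 0, 0], "gripper": 0}, {"offset": [0, 0, 0.4], "rot": [0, 0, 0], "gripper": 0}, {"offset": [0, 0, 0.4], "rot": [0, 0, 0], "gripper": 0}]}}

```text
time_s: 2.85
eef_pos: [476.6, 51.8, 217.7]
ee_rot: [-0.0, 0.508, 0.862, -0.0]
force: [0.6, -0.6, 0.6]
grip_width: 0.002
grip_force: 0.0
```

Request:
{"op": "step_arm", "data": {"plan": [{"offset": [0, 0, 0.1], "rot": [0, 0, 0], "gripper": 0}, {"offset": [0, 0, 0.1], "rot": [0, 0, 0], "gripper": 0}]}}

```text
time_s: 3.05
eef_pos: [476.6, 51.8, 216.8]
ee_rot: [-0.0, 0.508, 0.862, -0.0]
force: [0.5, -0.4, 0.2]
grip_width: -0.002
grip_force: 0.0
```

Request:
{"op": "step_arm", "data": {"plan": [{"offset": [0, 0, 0.1], "rot": [0, 0, 0], "gripper": 0}, {"offset": [0, 0, 0.1], "rot": [0, 0, 0], "gripper": 0}]}}

```text
time_s: 3.25
eef_pos: [476.6, 51.8, 215.8]
ee_rot: [-0.0, 0.508, 0.862, -0.0]
force: [-0.1, 0.4, -0.2]
grip_width: -0.002
grip_force: 0.0
```

Request:
{"op": "step_arm", "data": {"plan": [{"offset": [0, 0, 0.05], "rot": [0, 0, 0], "gripper": 0}, {"offset": [0, 0, 0.05], "rot": [0, 0, 0], "gripper": 0}]}}

```text
time_s: 3.45
eef_pos: [476.6, 51.8, 215.3]
ee_rot: [-0.0, 0.508, 0.862, -0.0]
force: [-0.2, -0.5, 0.4]
grip_width: 0.002
grip_force: 0.0
```

Request:
{"op": "step_arm", "data": {"plan": [{"offset": [0, 0, 0.05], "rot": [0, 0, 0], "gripper": 0}, {"offset": [0, 0, 0.05], "rot": [0, 0, 0], "gripper": 0}]}}

```text
time_s: 3.65
eef_pos: [476.6, 51.8, 214.9]
ee_rot: [0.0, 0.508, 0.862, 0.0]
force: [-0.4, 1.0, 0.2]
grip_width: 0.0
grip_force: 0.2
```

Request:
{"op": "step_arm", "data": {"plan": [{"offset": [0, 0, 0.05], "rot": [0, 0, 0], "gripper": 0}, {"offset": [0, 0, 0.05], "rot": [0, 0, 0], "gripper": 0}]}}

```text
time_s: 3.85
eef_pos: [476.6, 51.8, 214.5]
ee_rot: [0.0, 0.508, 0.862, 0.0]
force: [0.1, -0.2, 2.0]
grip_width: -0.002
grip_force: 1.1
```

Request:
{"op": "step_arm", "data": {"plan": [{"offset": [0, 0, 0.05], "rot": [0, 0, 0], "gripper": 0}, {"offset": [0, 0, 0.05], "rot": [0, 0, 0], "gripper": 0}]}}

```text
time_s: 4.05
eef_pos: [476.6, 51.8, 214.1]
ee_rot: [0.0, 0.508, 0.862, 0.0]
force: [-2.2, 0.7, 5.2]
grip_width: 0.004
grip_force: 2.2
```

Request:
{"op": "step_arm", "data": {"plan": [{"offset": [0, 0, -0.05], "rot": [0, 0, 0], "gripper": 0}, {"offset": [0, 0, -0.05], "rot": [0, 0, 0], "gripper": 0}, {"offset": [0, 0, -0.05], "rot": [0, 0, 0], "gripper": 0}, {"offset": [0, 0, -0.05], "rot": [0, 0, 0], "gripper": 0}, {"offset": [0, 0, -0.05], "rot": [0, 0, 0], "gripper": 0}, {"offset": [0, 0, -0.05], "rot": [0, 0, 0], "gripper": 0}]}}

```text
time_s: 4.65
eef_pos: [476.6, 51.8, 214.4]
ee_rot: [-0.0, 0.508, 0.862, 0.0]
force: [-1.3, 0.3, 3.2]
grip_width: -0.002
grip_force: 1.4
```

Request:
{"op": "step_arm", "data": {"plan": [{"offset": [0.1, 0.15, 0], "rot": [0, 0, 0], "gripper": 0}, {"offset": [0.2, 0.3, 0], "rot": [0, 0, 0], "gripper": 0}, {"offset": [0.35, 0.5, 0], "rot": [0, 0, 0], "gripper": 0}, {"offset": [0.5, 0.75, 0], "rot": [0, 0, 0], "gripper": 0}]}}

```text
time_s: 5.05
eef_pos: [480.8, 59.9, 214.4]
ee_rot: [0.0, 0.508, 0.862, -0.0]
force: [-1.5, -0.7, 3.2]
grip_width: -0.001
grip_force: 1.2
```

Light contact of about 3 N is holding. I'll keep stroking towards the notch.

Request:
{"op": "step_arm", "data": {"plan": [{"offset": [0.15, 0.25, 0], "rot": [0, 0, 0], "gripper": 0}, {"offset": [0.3, 0.5, 0], "rot": [0, 0, 0], "gripper": 0}, {"offset": [0.45, 0.8, 0], "rot": [0, 0, 0], "gripper": 0}, {"offset": [0.6, 1.1, 0], "rot": [0, 0, 0], "gripper": 0}, {"offset": [0.75, 1.5, 0], "rot": [0, 0, 0], "gripper": 0}, {"offset": [0.85, 1.75, 0], "rot": [0, 0, 0], "gripper": 0}]}}

```text
time_s: 5.65
eef_pos: [492.1, 76.1, 214.3]
ee_rot: [-0.0, 0.508, 0.862, 0.0]
force: [-0.1, -1.0, 0.6]
grip_width: 0.003
grip_force: 0.0
```

Request:
{"op": "step_arm", "data": {"plan": [{"offset": [0.15, 0.4, 0], "rot": [0, 0, 0], "gripper": 0}, {"offset": [0.3, 0.8, 0], "rot": [0, 0, 0], "gripper": 0}, {"offset": [0.4, 1.2, 0], "rot": [0, 0, 0], "gripper": 0}, {"offset": [0.5, 1.6, 0], "rot": [0, 0, 0], "gripper": 0}, {"offset": [0.6, 2.2, 0], "rot": [0, 0, 0], "gripper": 0}, {"offset": [0.65, 2.5, 0], "rot": [0, 0, 0], "gripper": 0}, {"offset": [0.65, 2.5, 0], "rot": [0, 0, 0], "gripper": 0}, {"offset": [0.65, 2.5, 0], "rot": [0, 0, 0], "gripper": 0}]}}

```text
time_s: 6.45
eef_pos: [510.6, 93.5, 214.3]
ee_rot: [-0.0, 0.508, 0.862, -0.0]
force: [-0.0, -0.1, 0.8]
grip_width: 0.003
grip_force: 0.0
```

```bash
python3 - <<'E'
from h import *
c,P=cloud("top"); sub=P[185:258,270:350]; z=sub[...,2]
q=sub[(z>125)&(z<150)&(sub[...,0]>560)]
m,_=cv2.minEnclosingCircle(q[:,:2].astype(np.float32)); print(m,q.max(0))
print(sense()["force"])
E
```

```text
(578.5716552734375, 18.529420852661133) [656.44372332 116.92265712 149.55620105]
[-0.62298641  0.19288581  0.42891025]
```

The force fell to zero at the notch edge, so the fingertip is over the notch and the bin hasn't moved. Now I'll lower onto the catch.

Request:
{"op": "step_arm", "data": {"plan": [{"offset": [0, 0, 0.2], "rot": [0, 0, 0], "gripper": 0}, {"offset": [0, 0, 0.4], "rot": [0, 0, 0], "gripper": 0}, {"offset": [0, 0, 0.6], "rot": [0, 0, 0], "gripper": 0}, {"offset": [0, 0, 0.6], "rot": [0, 0, 0], "gripper": 0}]}}

```text
time_s: 6.9
eef_pos: [510.5, 93.5, 208.0]
ee_rot: [-0.0, 0.508, 0.862, -0.0]
force: [0.3, -0.3, 0.3]
grip_width: 0.002
grip_force: 0.0
```

Request:
{"op": "step_arm", "data": {"plan": [{"offset": [0, 0, 0.1], "rot": [0, 0, 0], "gripper": 0}, {"offset": [0, 0, 0.2], "rot": [0, 0, 0], "gripper": 0}, {"offset": [0, 0, 0.2], "rot": [0, 0, 0], "gripper": 0}]}}

```text
time_s: 7.2
eef_pos: [510.7, 93.5, 206.6]
ee_rot: [0.0, 0.508, 0.862, 0.0]
force: [-1.5, 0.6, 2.4]
grip_width: -0.003
grip_force: 1.6
```

Request:
{"op": "step_arm", "data": {"plan": [{"offset": [0, 0, 0.1], "rot": [0, 0, 0], "gripper": 0}, {"offset": [0, 0, 0.1], "rot": [0, 0, 0], "gripper": 0}]}}

```text
time_s: 7.4
eef_pos: [510.7, 93.5, 205.5]
ee_rot: [0.0, 0.508, 0.862, 0.0]
force: [-0.7, 0.1, 3.7]
grip_width: 0.001
grip_force: 2.2
```

Touching the catch, and it yields at about 3 N. I'll press on.

Request:
{"op": "step_arm", "data": {"plan": [{"offset": [0, 0, 0.1], "rot": [0, 0, 0], "gripper": 0}, {"offset": [0, 0, 0.2], "rot": [0, 0, 0], "gripper": 0}, {"offset": [0, 0, 0.2], "rot": [0, 0, 0], "gripper": 0}]}}

```text
time_s: 7.7
eef_pos: [510.7, 93.5, 203.5]
ee_rot: [0.0, 0.508, 0.862, 0.0]
force: [-3.2, 1.1, 6.7]
grip_width: -0.004
grip_force: 2.7
```

Request:
{"op": "step_arm", "data": {"plan": [{"offset": [0, 0, 0.1], "rot": [0, 0, 0], "gripper": 0}, {"offset": [0, 0, 0.1], "rot": [0, 0, 0], "gripper": 0}]}}

```text
time_s: 7.9
eef_pos: [510.7, 93.6, 202.7]
ee_rot: [0.0, 0.508, 0.862, 0.0]
force: [-2.1, 0.2, 6.8]
grip_width: -0.0
grip_force: 3.8
```

Request:
{"op": "step_arm", "data": {"plan": [{"offset": [0, 0, 0.05], "rot": [0, 0, 0], "gripper": 0}, {"offset": [0, 0, 0.05], "rot": [0, 0, 0], "gripper": 0}, {"offset": [0, 0, 0.05], "rot": [0, 0, 0], "gripper": 0}]}}

```text
time_s: 8.2
eef_pos: [510.7, 93.6, 202.4]
ee_rot: [0.0, 0.508, 0.862, 0.0]
force: [-3.3, 0.2, 8.1]
grip_width: 0.004
grip_force: 4.1
```

```bash
python3 - <<'E'
from h import *
c,P=cloud("scene"); im=c["color"][100:250,230:400]; save("s2",cv2.resize(im,None,fx=4,fy=4))
print(sense()["force"])
E
```

```text
[-2.91402661  0.62407664  8.81582508]
```

View pics/s2.png

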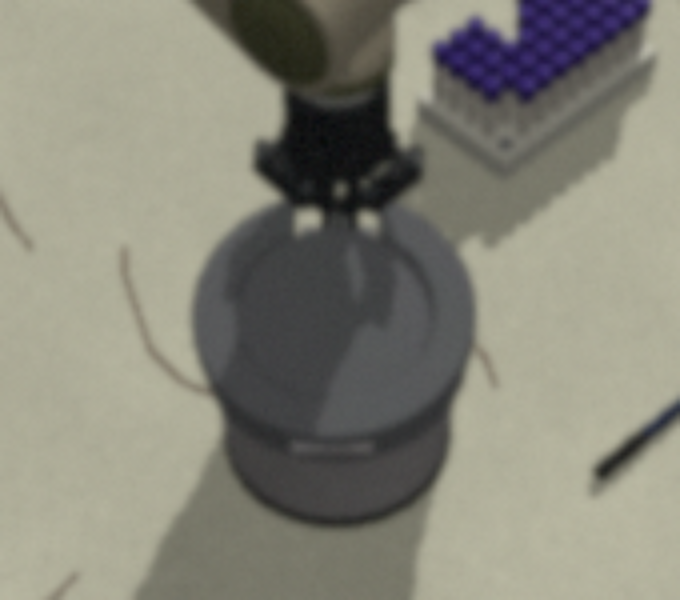

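The crop shows the fingertip in the notch at about (340,215) and the lid apparently starting to lift, with the hand over it. The catch is fully down, so I'll leave outward and upward.

Request:
{"op": "step_arm", "data": {"plan": [{"offset": [0.3, 0, -0.5], "rot": [0, 0, 0], "gripper": 0}, {"offset": [1.2, 0, -1.0], "rot": [0, 0, 0], "gripper": 0}, {"offset": [3, 0, -1.3], "rot": [0, 0, 0], "gripper": 0}, {"offset": [5, 0, -1.6], "rot": [0, 0, 0], "gripper": 0}, {"offset": [8, 0, -2], "rot": [0, 0, 0], "gripper": 0}, {"offset": [11, 0, -3], "rot": [0, 0, 0], "gripper": 0}, {"offset": [13, 0, -5], "rot": [0, 0, 0], "gripper": 0}, {"offset": [14, 0, -8], "rot": [0, 0, 0], "gripper": 0}, {"offset": [14, 0, -10], "rot": [0, 0, 0], "gripper": 0}, {"offset": [14, 0, -10], "rot": [0, 0, 0], "gripper": 0}, {"offset": [14, 0, -10], "rot": [0, 0, 0], "gripper": 0}, {"offset": [14, 0, -10], "rot": [0, 0, 0], "gripper": 0}]}}

```text
time_s: 9.45
eef_pos: [442.4, 215.9, 300.6]
ee_rot: [-0.001, 0.508, 0.862, -0.001]
force: [-0.0, 0.8, -0.1]
grip_width: 0.005
grip_force: 0.0
```

Request:
{"op": "step_arm", "data": {"plan": [{"offset": [0, 0, 0], "rot": [0, 0, 0], "gripper": 0}, {"offset": [0, 0, 0], "rot": [0, 0, 0], "gripper": 0}, {"offset": [0, 0, 0], "rot": [0, 0, 0], "gripper": 0}, {"offset": [0, 0, 0], "rot": [0, 0, 0], "gripper": 0}, {"offset": [0, 0, 0], "rot": [0, 0, 0], "gripper": 0}, {"offset": [0, 0, 0], "rot": [0, 0, 0], "gripper": 0}, {"offset": [0, 0, 0], "rot": [0, 0, 0], "gripper": 0}, {"offset": [0, 0, 0], "rot": [0, 0, 0], "gripper": 0}, {"offset": [0, 0, 0], "rot": [0, 0, 0], "gripper": 0}, {"offset": [0, 0, 0], "rot": [0, 0, 0], "gripper": 0}, {"offset": [0, 0, 0], "rot": [0, 0, 0], "gripper": 0}, {"offset": [0, 0, 0], "rot": [0, 0, 0], "gripper": 0}]}}

```text
time_s: 10.65
eef_pos: [442.8, 216.0, 301.9]
ee_rot: [-0.0, 0.508, 0.862, -0.0]
force: [0.2, 0.2, -0.1]
grip_width: 0.0
grip_force: 0.0
```

```bash
python3 - <<'E'
from h import *
c,P=cloud("scene"); im=c["color"][60:260,200:420]; save("s3",cv2.resize(im,None,fx=3,fy=3))
q=P[120:230,260:370].reshape(-1,3); i=np.nanargmax(q[:,2]); print(q[i])
print(sense()["force"],sense()["eef_pos"])
E
```

```text
[577.74014656 -75.64135636 327.09508119]
[-0.32797777  0.73668619  0.43299406] [442.8021489  215.97362028 301.8799001 ]
```

View pics/s3.png

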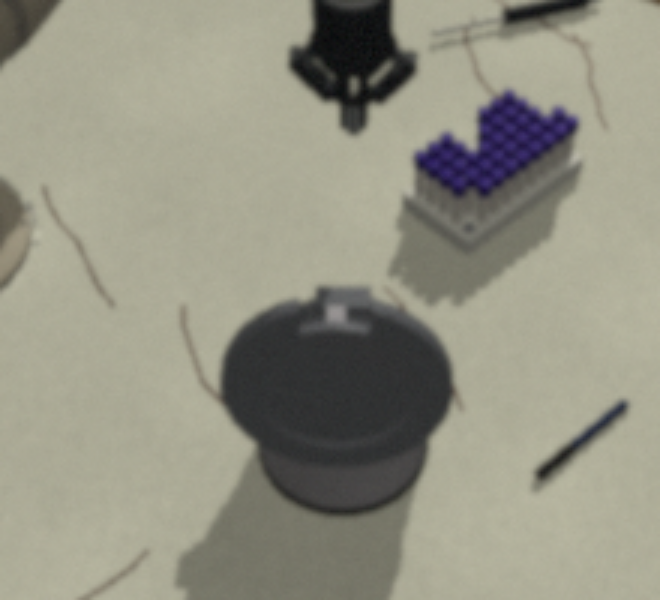

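The lid stands raised, with its top at crop (337,300), and the hand is clear at (352,130). I'll let it settle for a second and measure its angle.

Request:
{"op": "step_arm", "data": {"plan": [{"offset": [0, 0, 0], "rot": [0, 0, 0], "gripper": 0}, {"offset": [0, 0, 0], "rot": [0, 0, 0], "gripper": 0}, {"offset": [0, 0, 0], "rot": [0, 0, 0], "gripper": 0}, {"offset": [0, 0, 0], "rot": [0, 0, 0], "gripper": 0}, {"offset": [0, 0, 0], "rot": [0, 0, 0], "gripper": 0}, {"offset": [0, 0, 0], "rot": [0, 0, 0], "gripper": 0}, {"offset": [0, 0, 0], "rot": [0, 0, 0], "gripper": 0}, {"offset": [0, 0, 0], "rot": [0, 0, 0], "gripper": 0}, {"offset": [0, 0, 0], "rot": [0, 0, 0], "gripper": 0}, {"offset": [0, 0, 0], "rot": [0, 0, 0], "gripper": 0}, {"offset": [0, 0, 0], "rot": [0, 0, 0], "gripper": 0}, {"offset": [0, 0, 0], "rot": [0, 0, 0], "gripper": 0}]}}

```text
time_s: 11.9
eef_pos: [442.8, 216.0, 301.9]
ee_rot: [-0.0, 0.508, 0.862, 0.0]
force: [0.4, 0.0, -0.5]
grip_width: 0.003
grip_force: 0.0
```

```bash
python3 - <<'E'
from h import *
c,P=cloud("scene")
q=P[165:200,285:340].reshape(-1,3); q=q[np.isfinite(q[:,0])&(q[:,2]>170)]
n=np.linalg.svd(q-q.mean(0),full_matrices=False)[2][2]; n*=np.sign(n[2]); print(len(q),n,np.arccos(n[2]),np.nanmax(P[120:230,260:370,2]))
E
```

```text
1871 [ 0.52584197 -0.84438223  0.1025128 ] 1.4681031236922046 326.84734726582855
```

The lid's plane measures about 1.46 rad, which is fully open and settled, and the hand is clear.

```bash
python3 -c "
from rig import *
print(finish_job())"
```

```text
the job is handed in; nothing more can be done
None
```

The bin is open: the fingertip felt along the rim to the notch and pressed the catch, the lid measures about 1.46 rad, the hand is clear, and the job is handed in (no verdict was returned).

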